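# Tip a walnut blank out of the packed rack and stand it in the carving cradle

## Task

Get the dark walnut blank with the red-waxed top out of the tightly packed rack: reach in under the shelf, hook its top rear edge and tip it towards you until it leans on the rack's front rail, then take hold of it, draw it out and stand it upright inside the blue-rimmed carving cradle, on the cradle's floor. Leave the other four blanks standing in their places in the rack, do not let any of them tip, and do not shift the mallet, gouge or wax jar.

Things in the scene. Friction and masses are not known exactly. Their poses are not given: they have to be found in the camera images.
- walnut: carving blank of dark walnut with a red-waxed top end: a plain block 90 mm deep (own x), 44 mm thick (own y), 170 mm tall (own z), about 0.25 to 0.5 kg. Origin: centre of its underside. At the start it stands in one of the three middle places of the rack's row of five (which one varies), its own axes parallel to the rack's. This is the one to fetch.
- lime_a: carving blank of pale limewood with a white-waxed top end: a plain block 90 mm deep (own x), 44 mm thick (own y), 170 mm tall (own z), about 0.25 to 0.5 kg. Origin: centre of its underside. At the start it stands in one of the three middle places of the rack's row of five (which one varies), its own axes parallel to the rack's.
- lime_b: carving blank of pale limewood with a green-waxed top end: a plain block 90 mm deep (own x), 44 mm thick (own y), 170 mm tall (own z), about 0.25 to 0.5 kg. Origin: centre of its underside. At the start it stands in one of the three middle places of the rack's row of five (which one varies), its own axes parallel to the rack's.
- cherry: carving blank of mid-brown cherry with a yellow-waxed top end: a plain block 90 mm deep (own x), 44 mm thick (own y), 170 mm tall (own z), about 0.25 to 0.5 kg. Origin: centre of its underside. It stands at the rack's +y end of the row.
- ash: carving blank of planked ash with a blue-waxed top end: a plain block 90 mm deep (own x), 44 mm thick (own y), 170 mm tall (own z), about 0.25 to 0.5 kg. Origin: centre of its underside. It stands at the rack's -y end of the row.
- rack: fixed plywood tip-out rack for five blanks side by side, places at y = -91, -45.5, 0, 45.5, 91 mm, gaps 1.5 mm. Origin: on the bench under the row's middle; own x from its open front (robot side) to its rear, y along the row, z up. Blanks' fronts at x = -45, rears at x = 45, tops at z = 182 mm. Side cheeks at |y| 114 to 127: 86 mm high from x = -115, 232 mm high from x = 60 to 160.
- rack_floor (a point): rack's floor under the row's middle, 12 mm above the bench, rack's axes. Toe lip before the row, 8 mm high (x -56 to -48 mm), heel strip behind it, 10 mm high (x 48 to 58); above the strip the rear is open up to the shelf. Pulled towards -x at its top, a blank turns about its lower front edge, passes its balance at about 28 degrees and falls on by itself to the rail.
- rack_rail (a point): middle of the front leaning rail, a dark round bar 16 mm thick along the rack's y, its centre at rack x = -95, z = 73 mm. A tipped blank rests on it leaning about 35 degrees towards -x, its upper part standing free in front of the row, where it can be gripped across its 44 mm; it slides out along its own length.
- rack_shelf (a point): middle of the front lower edge of the red shelf over the rack's rear (rack x = 85, z = 232 mm). Board to x = 180, upstand x 85 to 93 up to z = 268, fixed tins x 112 to 168 up to z = 312 mm. A tool pointing straight down behind the row meets the shelf; one whose body leans back towards the robot by 25 to 35 degrees does not.
- cradle: fixed carving cradle on the bench: dark steel base plate 140 x 94 x 8 mm with a raised blue rim. Origin: centre of its underside; own x along its long side, z up.
- cradle_floor (a point): centre of the cradle's inside floor, 8 mm above the bench, axes as the cradle's. The inside is 110 mm (x) by 62 mm (y); the blue rim is 6 mm thick and rises 14 mm above the floor. A blank stands in it with its 90 mm side along x, either way round.
- mallet: round wooden carving mallet lying down, 240 mm long, head 72 mm across; origin on the bench under the junction of handle and head. Not to be moved.
- gouge: carving gouge lying down, 215 mm long, wooden handle; origin on the bench near the middle. Not to be moved.
- wax_jar: amber glass jar of wax, 70 mm across, 90 mm tall; origin: centre of its underside. Not to be moved.

How it is judged:
By the outcome, as a careful person would: the job done as asked, in the order asked, and still so for the second after the job is handed in, with the robot touching nothing.
It also fails if it takes over 59 s, if anything falls off the work surface, if the arm or the gripper's body presses on something with over 40 N, if the wrist force passes 120 N, or if a joint passes its speed limit or range.

## Robot

A 7-joint arm with a two-finger parallel gripper is mounted at the origin on the work surface. World frame = base frame: x ahead of the robot, y to its left, z up, the work surface at z = 0. Lengths are in m, angles in rad, forces in N, time in s.
With the tool pointing down it reaches from about 0.4 to 0.875 m from the base axis. Payload 19.3 kg.
Tool frame: the origin (TCP) lies between the finger pads, 19 mm behind the fingertips; this is the grasp point; z points along the fingers, y is the line along which they close (so a half turn about z gives the same grasp; the last joint's range is limited). The gripper opens to 85 mm and grips with 20 to 120 N. Pads are 22 mm wide; open, the fingers measure 114 mm over their backs; the gripper's body (76 mm by 85 mm) begins 54 mm behind the grasp point. The pads swing forward as they close: fully open they stand 13 mm farther back than shut.
Start: joints at [1.113, 0.521, -0.036, 1.599, 0.021, 1.021, -0.113], TCP at [0.236, -0.579, 0.25] pointing down, gripper open.
Joint ranges: [-2.91, 2.91], [-0.3, 2.13], [-1.5, 1.42], [0.17, 2.43], [-1.26, 4.41], [0.16, 1.93], [-2.52, 2.52]. Speed limits (rad/s): [1.89, 1.89, 2.39, 2.39, 3.01, 3.01, 3.01].

## Interface

Orientations are given as [roll, pitch, yaw] about the fixed x, y, z axes, in that order (R = Rz(yaw) Ry(pitch) Rx(roll)).
In Python, from workcell import telemetry, grab_frame, calibration, bot, outline_of, landmark_of gives the robot as it stands. The module is installed in compiled form; this text tells all that it offers.
- The arm moves only by the shell command python3 -m inch 'ROWS' [FORCE]. ROWS is JSON, a list of rows, each a list of 7 numbers: the shift along the tool's x, y, z in m, then the turn, a rotation vector about the tool's x, y, z in rad, then the closure, from 0 (fully open) to 1 (shut). A call has 1 to 5 rows; each row shifts and turns the commanded pose from where the row before left it, along the tool's axes as they then stand; what a row does not reach is not made up. A row lasts 1/10 s, in which the tool goes at most 50 mm and 8.59 degrees, less where a joint would pass 70% of its speed; a pose out of reach is approached as far as the arm can. A call is refused whole if a number of a shift passes 0.05 or a number of a turn 0.15, either way. A call with a gripper value outside its range is refused whole. The fingers move at their own pace and stop on an object; FORCE is the grip in N (left out, the last holds). Time passes only in rows, so rows that do not move let the fingers close. It gives the time, the measured TCP pose, the force, the opening and the grip force at its end, in the units of the state.
- telemetry.observe(): the state, without advancing time (a new reading comes with each control period).
- grab_frame(name): name is "scene" or "top" or "wrist"; returns the picture (480x640x3 uint8, red, green, blue); there is no depth.
- calibration(name): a dict with "fovy" (degrees; the focal length in pixels is half the picture's height over the tangent of half this angle, whatever the lens; pixels are square), "cx", "cy" (the principal point, pixels), "dist" ([k1, k2, p1, p2, k3] as OpenCV has them; the pictures are not rectified), "pose" (4x4, takes a point from camera to world coordinates). Camera axes: x right, y down, z forward; pixel columns grow to the right and rows downward; lengths in m; the calibration is good to about 2 mm. A picture is of the moment at which its call begins: read the wrist's pose just before it. calibration takes no time and is no camera call; for the wrist camera it gives the pose at the moment of the call.
- bot.job_done(): hands the job in; it is judged then, once.
Trained networks look in the newest picture that a camera, given by its name, has taken for a name from the list of things; names that differ only in an ending like _2 or _b are one class to them, and where a whole thing is asked for, a point or a joint stands for the part that bears it (a point fixed in the world has none). Each returns a list of dicts, best first, with "score" (0 to 1); they miss things now and then, are a little off and sometimes report something else, mostly with a low value. They report only what shows in the picture. A call takes as long as a camera call.
- outline_of(label, camera): "region" (480x640 bool, what is visible of it) and "rect" ([left, top, right, bottom] in pixels, round what is visible of it).
- landmark_of(label, camera): "xy" ([column, row] in pixels: a listed point, or the origin of a listed thing).
The state is a dict: "clock": time; "qpos": joint angles; "qd": joint speeds; "joint_efforts": joint torques, N m; "position": TCP position; "tool_rot": TCP orientation; "force": force on the tool from outside, world axes, zero at the start; "moment": the same for the moment, N m; "grip_width": finger opening in m; "finger_force": force on a finger pad.
Only numpy, scipy, OpenCV 4.12 (cv2) and the standard library are available. Lean on these libraries where they do the work, as an engineer would, in place of code of your own. Each camera call takes 0.05 s, during which the arm holds its last target. There are 200 camera calls.

## Working session

There is one attempt and no reset: what is moved stays moved. The work goes in short steps, Python scripts to look and compute and a shell command to move; the robot and the scene stay as the last step left them, time stands still between calls to the robot, and variables do not carry over. Pictures are saved under pics/ and viewed, at most 12 in all, crops included, and the job is handed in when it is done.

```bash
mkdir -p pics
cat > h.py <<'E'
import numpy as np, cv2
from workcell import telemetry, grab_frame, calibration, bot, outline_of, landmark_of
from scipy.spatial.transform import Rotation as R
def K(c):
    f=240/np.tan(np.radians(c['fovy'])/2)
    return np.array([[f,0,c['cx']],[0,f,c['cy']],[0,0,1]])
def ray(c,uv):
    p=cv2.undistortPoints(np.array([[uv]],float),K(c),np.array(c['dist'],float))[0,0]
    T=np.array(c['pose']); return T[:3,3],T[:3,:3]@np.array([p[0],p[1],1])
def onz(c,uv,z):
    o,d=ray(c,uv); return o+d*(z-o[2])/d[2]
def proj(c,P):
    T=np.linalg.inv(np.array(c['pose'])); r=cv2.Rodrigues(T[:3,:3])[0]
    return cv2.projectPoints(np.array(P,float).reshape(-1,3),r,T[:3,3],K(c),np.array(c['dist'],float))[0][:,0]
def save(n,im): cv2.imwrite('pics/'+n,im[...,::-1])
E
python3 - <<'E'
from h import *
s=telemetry.observe(); print(s)
cs={}
for n in ('scene','top'):
    im=grab_frame(n); save(n+'0.png',im); c=calibration(n); print(n,c['fovy'],np.round(c['pose'],3).tolist())
    for l,z in (('rack',0),('rack_rail',.073),('rack_shelf',.232),('rack_floor',.012),('walnut',.012),('lime_a',.012),('cherry',.012),('ash',.012),('cradle',0),('cradle_floor',.008),('mallet',0),('gouge',0),('wax_jar',0)):
        for d in landmark_of(l,n)[:2]:
            print(l,round(d['score'],2),np.round(d['xy']),np.round(onz(c,d['xy'],z),3))
E
```

```text
{'clock': 0.0, 'qpos': array([ 1.11275048,  0.52198938, -0.03627394,  1.59999765,  0.02120013,
        1.02112072, -0.11279474]), 'qd': array([ 0.00020871, -0.00084479, -0.00021776,  0.00084759,  0.00113589,
        0.0008302 ,  0.00150109]), 'joint_efforts': array([-6.32136616e-04, -9.27068567e+01,  1.97963633e+00, -3.69920182e+01,
        1.78308453e-02,  8.13903665e-03,  2.29773013e-05]), 'position': array([ 0.23619011, -0.57831002,  0.24944538]), 'tool_rot': array([-3.14046739e+00,  1.08254627e-04,  3.87794716e-01]), 'force': array([-0.59082608,  0.57683093, -0.52763848]), 'moment': array([-0.03358145, -0.04061817, -0.00146686]), 'finger_force': 0.0, 'grip_width': 0.08540417161078327}
scene 55.04091799195344 [[0.583, -0.774, 0.247, 0.222], [-0.813, -0.555, 0.178, -0.247], [-0.001, -0.305, -0.952, 1.334], [0.0, 0.0, 0.0, 1.0]]
rack_rail 0.89 [276. 220.] [0.517 0.12  0.073]
rack_shelf 0.72 [293. 138.] [0.693 0.178 0.232]
rack_shelf 0.37 [288. 196.] [0.551 0.088 0.232]
rack_floor 0.87 [286. 198.] [0.606 0.158 0.012]
walnut 0.86 [304. 202.] [0.631 0.105 0.012]
lime_a 0.75 [287. 203.]
[... 591 characters left out ...]
608 0.16  0.   ]
rack_rail 0.55 [247. 254.] [0.52  0.136 0.073]
rack_rail 0.46 [227. 180.] [0.74  0.192 0.073]
rack_shelf 0.66 [224. 180.] [0.701 0.179 0.232]
walnut 0.68 [255. 221.] [0.627 0.116 0.012]
lime_a 0.86 [227. 227.] [0.612 0.203 0.012]
lime_a 0.71 [243. 229.] [0.606 0.154 0.012]
cherry 0.86 [212. 235.] [0.587 0.246 0.012]
ash 0.64 [270. 218.] [0.636 0.071 0.012]
cradle 0.75 [371. 247.] [ 0.543 -0.233  0.   ]
cradle_floor 0.63 [367. 247.] [ 0.542 -0.219  0.008]
mallet 0.81 [145. 288.] [0.435 0.448 0.   ]
mallet 0.53 [241. 226.] [0.615 0.161 0.   ]
gouge 0.95 [351. 189.] [ 0.724 -0.178  0.   ]
gouge 0.68 [271. 219.] [0.636 0.069 0.   ]
wax_jar 0.76 [449. 324.] [ 0.31  -0.455  0.   ]
```

View pics/scene0.png

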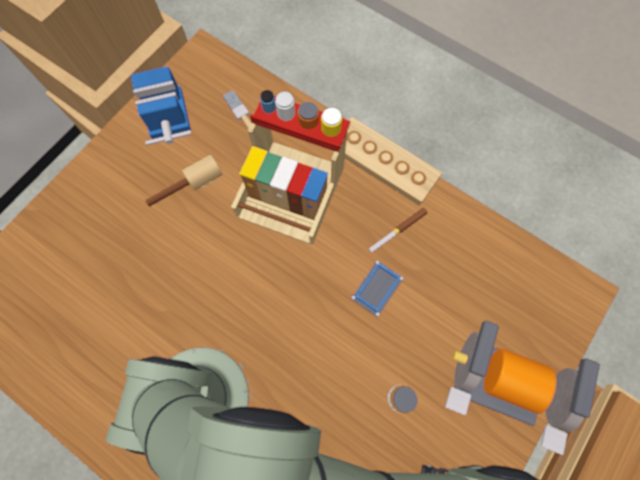

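View pics/top0.png

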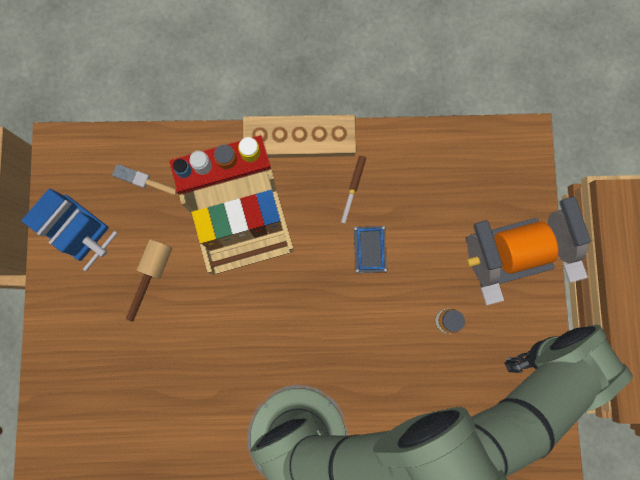

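```bash
cat > fit.py <<'E'
from h import *
from scipy.optimize import least_squares
def hue(im,h0,h1,box,s=120,v=60):
    q=cv2.cvtColor(im,cv2.COLOR_RGB2HSV); m=((q[...,0]>=h0)&(q[...,0]<=h1)&(q[...,1]>s)&(q[...,2]>v))
    b=np.zeros_like(m); b[box[1]:box[3],box[0]:box[2]]=1; return m&b
E
python3 - <<'E'
from fit import *
ys=dict(y=.091,g=.0455,r=-.0455,b=-.091)
obs=[];cams={}
for n,box,cb in (('top',(180,188,295,250),(340,215,400,285)),('scene',(236,145,332,215),(345,255,410,320))):
    im=grab_frame(n); c=calibration(n); cams[n]=c
    for k,(a,b) in dict(y=(22,32),g=(55,85),r=(0,5),b=(100,120)).items():
        m=hue(im,a,b,box)
        if k=='r': m|=hue(im,174,180,box)
        nn,l,st,ce=cv2.connectedComponentsWithStats(m.astype(np.uint8)); i=1+st[1:,4].argmax()
        P=onz(c,ce[i],.182); obs.append((P,ys[k])); print(n,k,st[i,4],np.round(ce[i],1),np.round(P,4))
    m=hue(im,100,120,cb,s=110)
    pts=np.argwhere(m)[:,::-1].astype(float)
    W=np.array([onz(c,p,.020)[:2] for p in pts])*1000
    r=cv2.minAreaRect(W.astype(np.float32)); print(n,'cradle',len(W),r)
def f(p): return np.concatenate([P[:2]-(p[:2]+y*np.array([-np.sin(p[2]),np.cos(p[2])])) for P,y in obs])
s=least_squares(f,[.61,.157,.26],loss='soft_l1',f_scale=.003); print(np.round(s.x,4),np.round(s.fun*1000,1))
E
```

```text
top y 566 [203.2 224.9] [0.5895 0.2431 0.182 ]
top g 2 [215.5 207. ] [0.6385 0.2099 0.182 ]
top r 528 [251.9 211.8] [0.6235 0.1108 0.182 ]
top b 504 [267.7 207.1] [0.6355 0.0677 0.182 ]
top cradle 304 ((537.2445068359375, -227.27203369140625), (122.4959716796875, 75.63945770263672), 0.48433804512023926)
scene y 535 [253.  162.4] [0.5898 0.2431 0.182 ]Traceback (most recent call last):
  File "<stdin>", line 9, in <module>
ValueError: attempt to get argmax of an empty sequence
```

Run:
```python
from fit import *
ys=dict(y=.091,r=-.0455,b=-.091)
obs=[]
for n,box,cb in (('top',(180,188,295,250),(340,215,400,285)),('scene',(236,145,332,215),(345,255,410,320))):
    im=grab_frame(n); c=calibration(n)
    for k,(a,b) in dict(y=(22,32),r=(0,5),b=(100,120)).items():
        m=hue(im,a,b,box)
        if k=='r': m|=hue(im,174,180,box)
        nn,l,st,ce=cv2.connectedComponentsWithStats(m.astype(np.uint8)); i=1+st[1:,4].argmax()
        P=onz(c,ce[i],.182); obs.append((P,ys[k])); print(n,k,st[i,4],np.round(P,4))
        W=np.array([onz(c,p,.182)[:2] for p in np.argwhere(l==i)[:,::-1]])*1000; print(cv2.minAreaRect(W.astype(np.float32)))
    m=hue(im,100,120,cb,s=110)
    W=np.array([onz(c,p,.020)[:2] for p in np.argwhere(m)[:,::-1]])*1000
    print(n,'cradle',len(W),W.mean(0),cv2.minAreaRect(W.astype(np.float32)))
def f(p): return np.concatenate([P[:2]-(p[:2]+y*np.array([-np.sin(p[2]),np.cos(p[2])])) for P,y in obs])
s=least_squares(f,[.61,.157,.26],loss='soft_l1',f_scale=.003); print(np.round(s.x,4),np.round(s.fun*1000,1))
```

```text
top y 570 [0.5894 0.2431 0.182 ]
((590.0962524414062, 243.0473175048828), (94.12810516357422, 46.02228546142578), 14.914652824401855)
top r 528 [0.6235 0.1108 0.182 ]
((623.4622802734375, 110.94981384277344), (91.2889404296875, 43.69301986694336), 15.088128089904785)
top b 504 [0.6355 0.0677 0.182 ]
((635.64501953125, 67.80680847167969), (89.56211853027344, 42.777442932128906), 14.585702896118164)
top cradle 303 [ 538.03269523 -228.02947239] ((537.2993774414062, -227.22454833984375), (122.32324981689453, 75.69361114501953), 0.609312891960144)
scene y 537 [0.5893 0.243  0.182 ]
((590.1024169921875, 243.13961791992188), (96.27630615234375, 47.225311279296875), 13.700618743896484)
scene r 448 [0.6214 0.1101 0.182 ]
((621.9412841796875, 110.35133361816406), (91.69793701171875, 39.706607818603516), 14.636372566223145)
scene b 465 [0.634  0.0656 0.182 ]
((634.9100952148438, 65.46527099609375), (88.34772491455078, 42.78504943847656), 14.56442928314209)
scene cradle 290 [ 536.32110952 -227.60138732] ((537.086181640625, -226.9804229736328), (123.41120147705078, 73.92974853515625), 0.4072597920894623)
[0.6118 0.1547 0.2501] [ 0.1  0.2  0.4  0.2  1.2  1.1  0.1  0.1 -1.6 -0.6 -0.3 -1. ]
```

```bash
cat > go.py <<'E'
import sys
from h import *
RK=np.array([.612,.155,0]); YA=.252
def rw(x,z,y=-45.5): return RK+R.from_euler('z',YA).apply(np.array([x,y,z])/1000)
def to(P,yaw,lean,s=None,mm=.05,md=.14,vn=None):
    """prints n rows of tool-frame step to pose: lean deg back towards robot"""
    s=s or telemetry.observe(); Rc=R.from_euler('xyz',s['tool_rot']); Rt=R.from_euler('xyz',[np.pi,-np.radians(lean),yaw])
    d=Rt.as_matrix(); w=(Rc.inv()*Rt).as_rotvec(); dp=np.array(P)-s['position']
    n=vn or int(np.ceil(max(np.linalg.norm(dp)/mm,np.linalg.norm(w)/md,1)))
    sh=R.from_rotvec(w*.5).inv().apply(Rc.inv().apply(dp)) # in mid frame, approx
    print('n',n,'shift',np.round(sh/n,4),'turn',np.round(w/n,4),'start-frame',np.round(Rc.inv().apply(dp),4))
def st():
    s=telemetry.observe(); q=R.from_euler('z',-YA).apply(s['position']-RK)*1000
    print('t',round(s['clock'],2),'P',np.round(s['position'],4),'rpy',np.round(s['tool_rot'],3),'rack',np.round(q,1),'F',np.round(s['force'],1),'w',round(s['grip_width'],4),'ff',round(s['finger_force'],1),'q',np.round(s['qpos'],2)); return s
E
python3 - <<'E'
from go import *
s=st(); to(rw(20,275),YA,0)
E
```

```text
t 1.6 P [ 0.2363 -0.5786  0.25  ] rpy [ 3.142 -0.     0.388] rack [-546.7 -616.8  250. ] F [ 0.  -0.1 -0.5] w 0.0855 ff 0.0 q [ 1.11  0.52 -0.04  1.6   0.02  1.02 -0.11]
n 17 shift [ 0.0355 -0.0313 -0.0015] turn [ 0.    -0.     0.008] start-frame [ 0.6388 -0.4893 -0.025 ]
```

```bash
python3 -m inch '[[0.02,-0.02,-0.005,0,0,0.007,1],[0.025,-0.025,-0.005,0,0,0.007,1],[0.025,-0.025,-0.005,0,0,0.007,1],[0.025,-0.025,-0.005,0,0,0.007,1],[0.025,-0.025,-0.005,0,0,0.007,1]]' && python3 -m inch '[[0.025,-0.025,-0.005,0,0,0.007,1],[0.025,-0.025,-0.005,0,0,0.007,1],[0.025,-0.025,-0.005,0,0,0.007,1],[0.025,-0.025,-0.005,0,0,0.007,1],[0.025,-0.025,-0.005,0,0,0.007,1]]' && python3 -m inch '[[0.025,-0.025,0,0,0,0.007,1],[0.025,-0.025,0,0,0,0.007,1],[0.025,-0.025,0,0,0,0.007,1],[0.025,-0.025,0,0,0,0.007,1],[0.025,-0.025,0,0,0,0.007,1]]' && python3 -c "
from go import *
s=st(); to([.5,.06,.3],YA,0); to(rw(-20,300),YA,30)"
```

```text
clock: 2.1
position: [0.3047, -0.4218, 0.2753]
tool_rot: [3.141, -0.0, 0.352]
force: [0.3, -0.1, -0.8]
grip_width: 0.0126
finger_force: 0.0
clock: 2.6
position: [0.3811, -0.2624, 0.3004]
tool_rot: [3.141, -0.0, 0.317]
force: [0.7, -0.9, -0.2]
grip_width: -0.0001
finger_force: 0.0
clock: 3.1
position: [0.4631, -0.1057, 0.3002]
tool_rot: [3.141, -0.0, 0.282]
force: [0.8, 0.4, 0.5]
grip_width: -0.0002
finger_force: 0.0
t 3.1 P [ 0.4631 -0.1057  0.3002] rpy [ 3.141 -0.     0.282] rack [-209.2 -215.3  300.2] F [0.8 0.4 0.5] w -0.0002 ff 0.0 q [ 0.33  0.23 -0.28  1.91  0.08  1.01 -1.27]
n 4 shift [ 0.0198 -0.0375  0.0001] turn [ 0.0001 -0.0001  0.0076] start-frame [ 0.0816 -0.1488  0.0002]
n 6 shift [ 0.0309 -0.0278  0.0083] turn [-0.0013  0.0872  0.005 ] start-frame [ 0.1943 -0.164   0.0003]
```

```bash
python3 -m inch '[[0.03,-0.028,0.003,0,0.087,0.005,1],[0.031,-0.028,0.005,0,0.087,0.005,1],[0.031,-0.028,0.008,0,0.087,0.005,1],[0.031,-0.028,0.01,0,0.087,0.005,1],[0.02,-0.028,0.01,0,0.087,0.005,1]]' && python3 -c "
from go import *
s=st(); to(rw(30,242),YA,30);to(rw(60,190),YA,30)
save('w1.png',grab_frame('wrist'))"
```

```text
clock: 3.6
position: [0.5686, 0.0696, 0.2887]
tool_rot: [-3.134, -0.44, 0.256]
force: [1.5, -0.5, -0.7]
grip_width: 0.0
finger_force: 0.0
t 3.6 P [0.5686 0.0696 0.2887] rpy [-3.134 -0.44   0.256] rack [-63.3 -71.9 288.7] F [ 1.5 -0.5 -0.7] w 0.0 ff 0.0 q [ 0.08  0.23 -0.34  2.03  0.14  0.45 -1.66]
n 3 shift [ 0.0204 -0.0086  0.0282] turn [-0.003   0.0279  0.001 ] start-frame [ 0.0646 -0.0254  0.0822]
n 4 shift [ 0.0159 -0.0064  0.0362] turn [-0.0023  0.021   0.0007] start-frame [ 0.0696 -0.0249  0.142 ]
```

```bash
python3 -m inch '[[0.02,-0.009,0.026,-0.003,0.028,0.001,1],[0.021,-0.009,0.028,-0.003,0.028,0.001,1],[0.021,-0.008,0.029,-0.003,0.028,0.001,1],[0,0,0,0,0,0,1]]' && python3 -c "
from go import *
s=st(); to(rw(60,190),YA,30)
save('w2.png',grab_frame('wrist')); save('s2.png',grab_frame('scene')[120:260,200:380].repeat(4,0).repeat(4,1))"
```

```text
clock: 4.05
position: [0.6512, 0.1188, 0.2392]
tool_rot: [3.141, -0.517, 0.255]
force: [-0.9, -0.7, 0.5]
grip_width: -0.0002
finger_force: 0.0
t 4.05 P [0.6512 0.1188 0.2392] rpy [ 3.141 -0.517  0.255] rack [ 28.9 -44.9 239.2] F [-0.9 -0.7  0.5] w -0.0002 ff 0.0 q [-0.13  0.41 -0.19  1.95  0.33  0.29 -1.89]
n 2 shift [0.0013 0.0003 0.0291] turn [-0.0002  0.0032  0.0012] start-frame [0.0027 0.0007 0.0581]
```

View pics/w2.png

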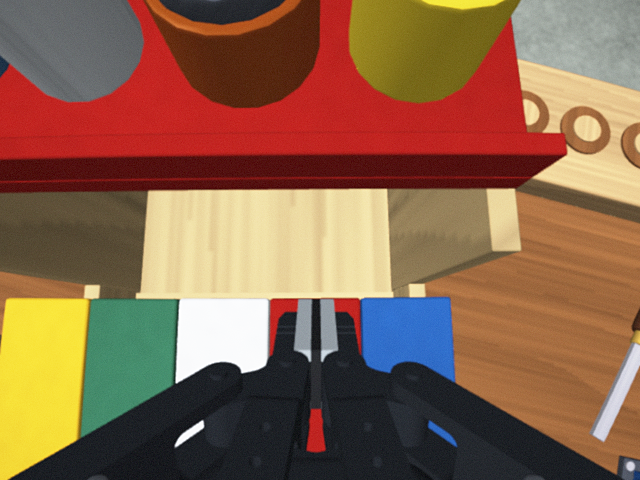

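View pics/s2.png

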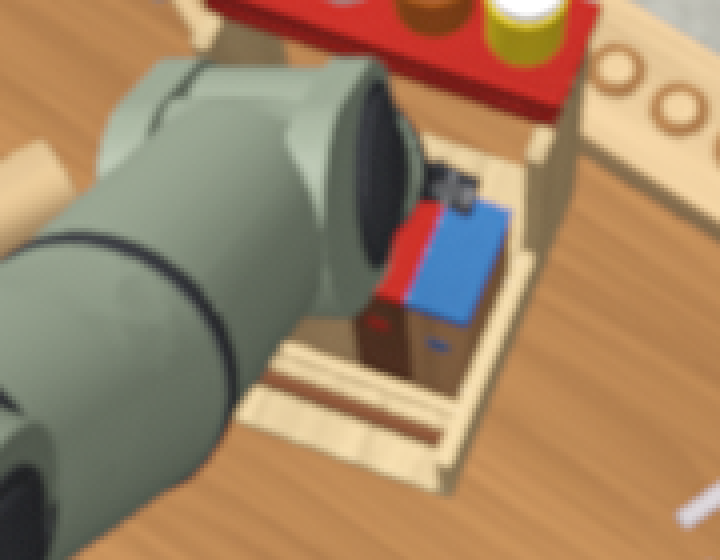

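```bash
python3 -m inch '[[0.001,0,0.02,0,0.002,0.001,1],[0.001,0,0.021,0,0.002,0.001,1],[0.001,0,0.021,0,0.002,0.001,1],[0,0,0,0,0,0,1]]' && python3 -c "
from go import *
s=st(); to(rw(45,190),YA,30)"
```

```text
clock: 4.55
position: [0.6823, 0.1241, 0.188]
tool_rot: [-3.141, -0.523, 0.248]
force: [-0.9, 0.5, 0.8]
grip_width: -0.0
finger_force: 0.0
t 4.55 P [0.6823 0.1241 0.188 ] rpy [-3.141 -0.523  0.248] rack [ 60.4 -47.5 188. ] F [-0.9  0.5  0.8] w -0.0 ff 0.0 q [-0.18  0.53 -0.12  1.91  0.38  0.19 -1.94]
n 1 shift [-0.0123 -0.0019 -0.0094] turn [ 0.0016  0.001  -0.0031] start-frame [-0.0123 -0.0019 -0.0094]
```

```bash
python3 -m inch '[[-0.005,-0.002,-0.003,0,0,0,1],[-0.005,0,-0.007,0,0,0,1],[-0.005,0,-0.007,0,0,0,1]]' && python3 -m inch '[[-0.005,0,-0.0065,0,0,0,1],[-0.0055,0,-0.0065,0,0,0,1]]' && python3 -c "
from go import *
s=st()
im=grab_frame('wrist'); save('w3.png',im)"
```

```text
clock: 4.85
position: [0.6605, 0.1209, 0.1981]
tool_rot: [-3.142, -0.526, 0.249]
force: [0.9, -1.0, 1.1]
grip_width: -0.0001
finger_force: 0.4
clock: 5.05
position: [0.6454, 0.1172, 0.2035]
tool_rot: [-3.141, -0.526, 0.249]
force: [1.0, 0.2, 0.6]
grip_width: 0.0004
finger_force: 0.5
t 5.05 P [0.6454 0.1172 0.2035] rpy [-3.141 -0.526  0.249] rack [ 23.  -44.9 203.5] F [1.  0.2 0.6] w 0.0004 ff 0.5 q [-0.18  0.45 -0.12  2.    0.4   0.18 -1.97]
```

View pics/w3.png

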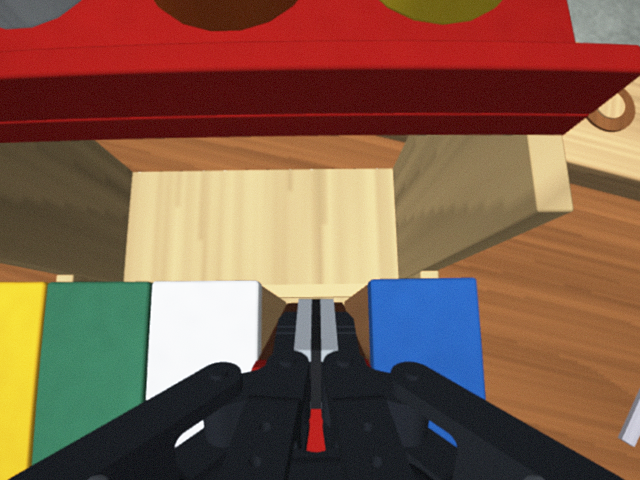

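```bash
python3 -m inch '[[-0.006,0,-0.006,0,0,0,1],[-0.006,0,-0.006,0,0,0,1],[-0.0065,0,-0.0055,0,0,0,1],[-0.0065,0,-0.0055,0,0,0,1]]' && python3 -m inch '[[-0.007,0,-0.005,0,0,0,1],[-0.007,0,-0.005,0,0,0,1],[-0.007,0,-0.004,0,0,0,1],[-0.007,0,-0.004,0,0,0,1]]' && python3 -c "
from go import *
s=st()"
```

```text
clock: 5.5
position: [0.6132, 0.1092, 0.21]
tool_rot: [-3.141, -0.525, 0.249]
force: [0.6, -0.2, 0.9]
grip_width: 0.0
finger_force: 0.2
clock: 5.9
position: [0.5808, 0.1009, 0.2113]
tool_rot: [-3.141, -0.524, 0.249]
force: [0.2, 0.0, -0.2]
grip_width: -0.0003
finger_force: 0.0
t 5.9 P [0.5808 0.1009 0.2113] rpy [-3.141 -0.524  0.249] rack [-43.7 -44.6 211.3] F [ 0.2  0.  -0.2] w -0.0003 ff 0.0 q [-0.07  0.36 -0.26  2.15  0.74  0.16 -2.32]
```

```bash
python3 -m inch '[[0,0,-0.01,0,0,0,1],[0.01,0,-0.02,0,0,0,1],[0.01,0,-0.02,0,-0.05,0,1],[0.01,0,-0.02,0,-0.07,0,1],[0.005,0,-0.02,0,-0.07,0,1]]' && python3 -c "
from go import *
s=st()
save('w4.png',grab_frame('wrist')); 
to(rw(-115,235),YA,20)"
```

```text
clock: 6.4
position: [0.57, 0.098, 0.3087]
tool_rot: [-3.141, -0.332, 0.249]
force: [-1.1, -1.2, -0.1]
grip_width: -0.0004
finger_force: 0.0
t 6.4 P [0.57   0.098  0.3087] rpy [-3.141 -0.332  0.249] rack [-54.9 -44.8 308.7] F [-1.1 -1.2 -0.1] w -0.0004 ff 0.0 q [ 0.28  0.3  -0.68  1.9   0.34  0.7  -1.9 ]
n 2 shift [-0.0419  0.0004  0.0261] turn [ 0.0004  0.009  -0.0015] start-frame [-0.0833  0.001   0.0529]
```

View pics/w4.png

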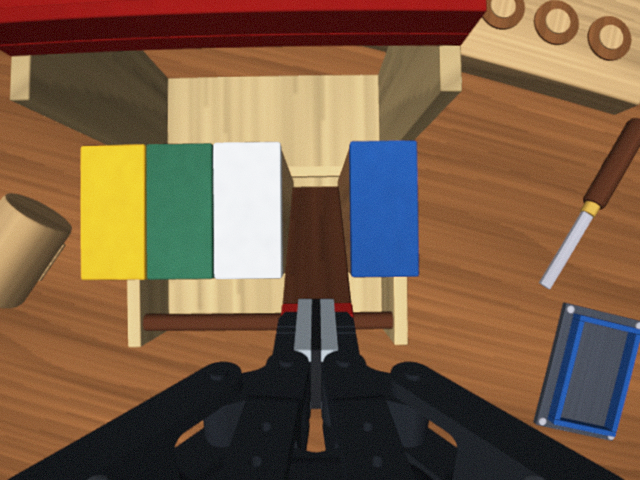

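```bash
python3 -c "
from go import *
s=st(); grab_frame('wrist'); c=calibration('wrist')
print(proj(c,[rw(-69,202,-67.5),rw(-69,202,-23.5)]))
to(rw(-123,240),YA,22)"
```

```text
t 6.45 P [0.5714 0.0984 0.3121] rpy [-3.141 -0.331  0.249] rack [-53.4 -44.7 312.1] F [-1.   0.4  3.8] w -0.0003 ff 0.0 q [ 0.28  0.29 -0.68  1.89  0.34  0.71 -1.89]
[[352.41973916 325.37821424]
 [281.23338057 325.71371115]]
n 2 shift [-0.0451  0.0003  0.0205] turn [ 0.0008  0.0239 -0.0018] start-frame [-0.0893  0.0008  0.0432]
```

```bash
python3 -m inch '[[-0.03,0,0.013,0,0.016,0,0.4],[-0.03,0,0.014,0,0.016,0,0],[-0.03,0,0.015,0,0.016,0,0],[0,0,0,0,0,0,0],[0,0,0,0,0,0,0]]' && python3 -c "
from go import *
s=st(); to(rw(-90,154),YA,22)
im=grab_frame('wrist'); save('w5.png',im)"
```

```text
clock: 7.0
position: [0.5024, 0.0811, 0.2368]
tool_rot: [3.141, -0.382, 0.25]
force: [0.6, -0.3, 1.3]
grip_width: 0.0721
finger_force: 0.0
t 7.0 P [0.5024 0.0811 0.2368] rpy [ 3.141 -0.382  0.25 ] rack [-124.6  -44.3  236.8] F [ 0.6 -0.3  1.3] w 0.0721 ff 0.0 q [ 0.25  0.25 -0.62  2.18  0.46  0.4  -2.04]
n 2 shift [0.0005 0.0006 0.0449] turn [ 0.0005  0.0008 -0.0011] start-frame [0.0012 0.0011 0.0897]
```

View pics/w5.png

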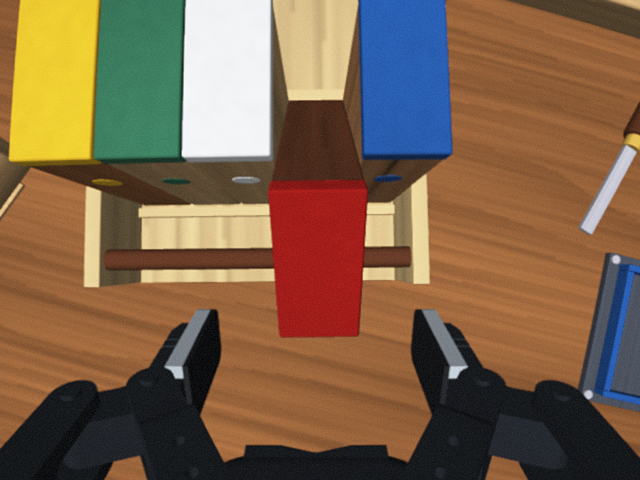

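```bash
python3 -c "
from go import *
c=calibration('wrist'); T=np.array(c['pose'])
uv=np.array([[270,182],[366,182],[358,336],[279,336]],float)
ob=np.array([[45,22,0],[45,-22,0],[-45,-22,0],[-45,22,0]],float)/1000
ok,r,t=cv2.solvePnP(ob,uv,K(c),np.array(c['dist'],float))
A=T[:3,:3]@cv2.Rodrigues(r)[0]; p=T[:3,:3]@t[:,0]+T[:3,3]
B=R.from_euler('z',-YA).as_matrix()
print('top centre rack',B@(p-RK)*1000,'up',B@A[:,2])
for h in (-69,202),(-142.5,151): print(proj(c,[rw(*h,-23.5),rw(*h,-67.5)]))
"
```

```text
top centre rack [-97.65707589 -45.43368697 175.9181545 ] up [-0.50306533  0.01112219  0.86417681]
[[269.41806993 203.20804496]
 [367.65420306 202.91945079]]
[[279.24828765 346.0489342 ]
 [357.38126465 345.78919808]]
```

```bash
python3 -m inch '[[0.001,0.001,0.03,0,0,0,0],[0.002,0,0.031,0,0,0,0],[0.001,0,0.031,0,0,0,0],[0,0,0,0,0,0,0]]' && python3 -c "
from go import *
s=st(); to(rw(-86,153),YA,22)" && python3 -m inch '[[0,0,0,0,0,0,0.5],[0,0,0,0,0,0,0.8],[0,0,0,0,0,0,1],[0,0,0,0,0,0,1],[0,0,0,0,0,0,1]]' 80 && python3 -m inch '[[0,0,0,0,0,0,1],[0,0,0,0,0,0,1]]' && python3 -c "
from go import *
s=st()"
```

```text
clock: 7.45
position: [0.5405, 0.0906, 0.1509]
tool_rot: [-3.141, -0.38, 0.251]
force: [-0.1, -0.1, 0.7]
grip_width: 0.0851
finger_force: 0.0
t 7.45 P [0.5405 0.0906 0.1509] rpy [-3.141 -0.38   0.251] rack [-85.3 -44.5 150.9] F [-0.1 -0.1  0.7] w 0.0851 ff 0.0 q [-0.01  0.44 -0.34  2.18  0.78  0.22 -2.34]
n 1 shift [ 0.0002  0.001  -0.0022] turn [ 0.      0.004  -0.0013] start-frame [ 0.0002  0.001  -0.0022]
clock: 7.95
position: [0.5406, 0.0893, 0.1548]
tool_rot: [-3.141, -0.385, 0.248]
force: [-4.3, -0.3, 9.9]
grip_width: 0.0435
finger_force: 79.5
clock: 8.15
position: [0.5407, 0.0893, 0.1549]
tool_rot: [-3.141, -0.385, 0.248]
force: [-4.7, -0.3, 10.0]
grip_width: 0.0433
finger_force: 79.5
t 8.15 P [0.5407 0.0893 0.1549] rpy [-3.141 -0.385  0.248] rack [-85.5 -45.8 154.9] F [-4.7 -0.3 10. ] w 0.0433 ff 79.5 q [-0.    0.43 -0.34  2.18  0.77  0.23 -2.34]
```

```bash
python3 -m inch '[[-0.001,0,-0.008,0,0,0,1],[-0.002,0,-0.012,0,0,0,1],[-0.003,0,-0.015,0,0,0,1]]' && python3 -m inch '[[-0.003,0,-0.02,0,0,0,1],[-0.004,0,-0.025,0,0,0,1]]' && python3 -c "
from go import *
s=st()"
```

```text
clock: 8.45
position: [0.5213, 0.0845, 0.1842]
tool_rot: [3.141, -0.382, 0.249]
force: [-0.5, 0.5, -3.5]
grip_width: 0.043
finger_force: 82.0
clock: 8.65
position: [0.4982, 0.0788, 0.2233]
tool_rot: [3.141, -0.381, 0.249]
force: [-0.1, 0.0, -3.7]
grip_width: 0.0434
finger_force: 82.0
t 8.65 P [0.4982 0.0788 0.2233] rpy [ 3.141 -0.381  0.249] rack [-129.2  -45.4  223.3] F [-0.1  0.  -3.7] w 0.0434 ff 82.0 q [ 0.24  0.27 -0.61  2.21  0.52  0.37 -2.1 ]
```

```bash
python3 -m inch '[[-0.004,0,-0.028,0,0,0,1],[-0.004,0,-0.028,0,0,0,1],[-0.004,0,-0.028,0,0,0,1]]' && python3 -c "
from go import *
s=st()" && python3 -m inch '[[0.005,0,-0.02,0,0,0,1],[0.005,0,-0.02,0,0,0,1]]' && python3 -c "
from go import *
s=st()
save('w6.png',grab_frame('wrist')); save('s6.png',grab_frame('scene'))
for l in ('walnut','cherry','ash','lime_a'):
  d=outline_of(l,'scene'); print(l,[(round(e['score'],2),np.round(e['rect'])) for e in d[:2]])
"
```

```text
clock: 8.95
position: [0.4566, 0.0686, 0.297]
tool_rot: [3.141, -0.381, 0.25]
force: [-0.5, -1.4, -3.3]
grip_width: 0.0431
finger_force: 82.1
t 8.95 P [0.4566 0.0686 0.297 ] rpy [ 3.141 -0.381  0.25 ] rack [-172.  -45.  297.] F [-0.5 -1.4 -3.3] w 0.0431 ff 82.1 q [ 0.5   0.08 -0.81  2.19  0.15  0.52 -1.74]
clock: 9.15
position: [0.4514, 0.067, 0.338]
tool_rot: [3.141, -0.382, 0.249]
force: [-0.4, 0.1, -4.4]
grip_width: 0.0431
finger_force: 82.2
t 9.15 P [0.4514 0.067  0.338 ] rpy [ 3.141 -0.382  0.249] rack [-177.4  -45.2  338. ] F [-0.4  0.1 -4.4] w 0.0431 ff 82.2 q [ 0.56 -0.   -0.82  2.14  0.01  0.62 -1.59]
walnut [(0.55, array([263., 185., 296., 240.]))]
cherry [(0.63, array([244., 147., 267., 193.]))]
ash [(0.97, array([305., 170., 332., 218.]))]
lime_a [(0.95, array([271., 160., 302., 189.])), (0.64, array([258., 150., 282., 192.]))]
```

View pics/s6.png

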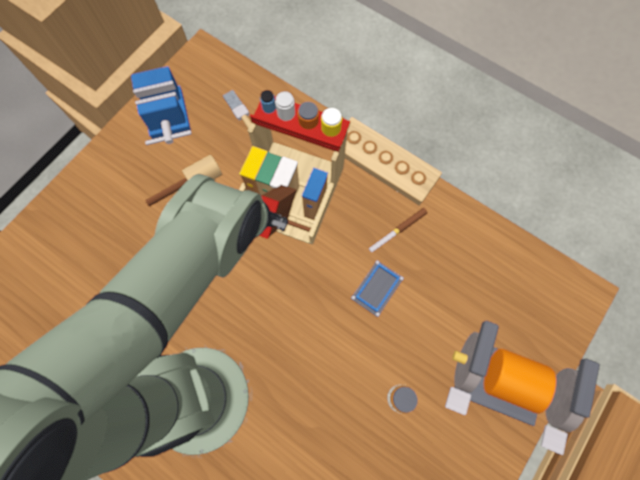

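```bash
python3 -c "
from go import *
s=st(); to([.535,-.2275,.33],.008,-9,vn=10)"
```

```text
t 9.45 P [0.4522 0.0672 0.336 ] rpy [-3.141 -0.381  0.249] rack [-176.7  -45.2  336. ] F [ 0.2 -0.6 -4.1] w 0.0431 ff 82.2 q [ 0.55  0.   -0.82  2.14  0.01  0.62 -1.6 ]
n 10 shift [0.0044 0.0303 0.0006] turn [-0.0028 -0.0536  0.0243] start-frame [0.0049 0.306  0.0083]
```

```bash
python3 -m inch '[[0.004,0.025,0.001,-0.003,-0.054,0.024,1],[0.004,0.03,0.001,-0.003,-0.054,0.024,1],[0.004,0.03,0.001,-0.003,-0.054,0.024,1],[0.004,0.03,0.001,-0.003,-0.054,0.024,1],[0.004,0.03,0.001,-0.003,-0.054,0.024,1]]' && python3 -m inch '[[0.004,0.03,0.001,-0.003,-0.054,0.024,1],[0.004,0.03,0.001,-0.003,-0.054,0.024,1],[0.004,0.03,0.001,-0.003,-0.054,0.024,1],[0.004,0.03,0,-0.003,-0.054,0.024,1],[0.004,0.03,0,-0.003,-0.054,0.024,1]]' && python3 -m inch '[[0,0,0,0,0,0,1],[0,0,0,0,0,0,1]]' && python3 -c "
from go import *
s=st(); to([.535,-.2275,.33],.008,-9)
for n in ('wrist','scene','top'): save(n+'7.png',grab_frame(n))
for n in ('wrist','scene','top'):
  for e in outline_of('walnut',n)[:1]: print(n,e['score'],e['rect'])
a=cv2.imread('pics/scene7.png')[200:340,290:470]; b=cv2.imread('pics/wrist7.png')
cv2.imwrite('pics/m7.png',np.hstack([cv2.resize(a,(400,311))[:300],cv2.resize(b,(400,300))]))
"
```

```text
clock: 9.95
position: [0.5019, -0.0716, 0.335]
tool_rot: [-3.126, -0.108, 0.127]
force: [0.1, 0.0, -4.9]
grip_width: 0.0431
finger_force: 82.5
clock: 10.45
position: [0.5342, -0.2192, 0.3301]
tool_rot: [3.139, 0.163, 0.009]
force: [0.4, 0.2, -3.9]
grip_width: 0.0434
finger_force: 82.5
clock: 10.65
position: [0.5341, -0.2181, 0.3298]
tool_rot: [3.14, 0.161, 0.01]
force: [-0.1, 1.1, -4.8]
grip_width: 0.043
finger_force: 82.7
t 10.65 P [ 0.5341 -0.2181  0.3298] rpy [3.14  0.161 0.01 ] rack [-168.4 -341.9  329.8] F [-0.1  1.1 -4.8] w 0.043 ff 82.7 q [ 0.62  0.5  -0.55  1.49  0.28  1.39 -1.52]
n 1 shift [ 0.0007  0.0094 -0.0004] turn [0.0017 0.0043 0.0022] start-frame [ 0.0007  0.0094 -0.0003]
wrist 0.7 [460.7, 275.2, 540.8, 361.1]
top 0.57 [363.8, 233.8, 377.1, 257.0]
```

View pics/m7.png

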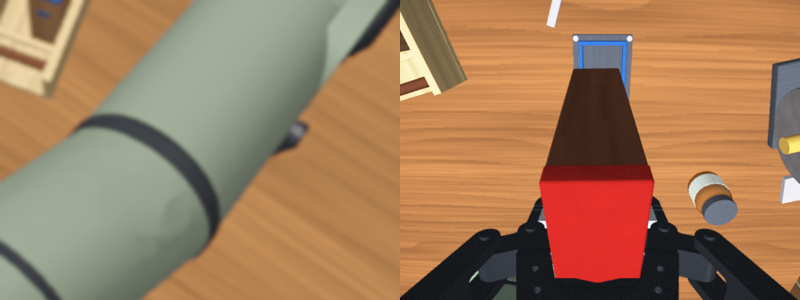

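Run:
```python
from go import *
im=cv2.imread('pics/wrist7.png')[...,::-1]; q=cv2.cvtColor(np.ascontiguousarray(im),cv2.COLOR_RGB2HSV)
red=((q[...,0]<8)|(q[...,0]>172))&(q[...,1]>150)
for nm,m in (('bright',red&(q[...,2]>185)),('all',red&(q[...,2]>80)),):
    m=cv2.morphologyEx(m.astype(np.uint8),cv2.MORPH_OPEN,np.ones((5,5)))
    cs=max(cv2.findContours(m,cv2.RETR_EXTERNAL,cv2.CHAIN_APPROX_NONE)[0],key=cv2.contourArea)
    print(nm,cv2.approxPolyDP(cs,6,True)[:,0].tolist())
print(q[80:480:6,314].tolist())
```

```text
bright [[403, 290], [223, 291], [249, 443], [312, 451], [381, 444]]
all [[230, 267], [223, 299], [249, 444], [312, 452], [383, 444], [405, 301], [398, 265]]
[[111, 44, 139], [111, 50, 144], [108, 46, 144], [109, 45, 142], [106, 42, 140], [7, 104, 71], [9, 146, 63], [12, 127, 66], [7, 152, 67], [11, 135, 70], [8, 148, 67], [12, 164, 59], [9, 128, 68], [6, 136, 62], [11, 145, 65], [12, 163, 61], [11, 143, 64], [10, 131, 64], [7, 140, 62], [9, 138, 63], [12, 159, 61], [9, 170, 60], [9, 137, 65], [7, 135, 68], [9, 143, 64], [8, 183, 60], [8, 144, 69], [9, 134, 63], [11, 135, 64], [9, 149, 60], [7, 146, 61], [1, 207, 101], [1, 213, 103], [179, 213, 109], [1, 205, 113], [1, 209, 190], [1, 214, 224], [0, 207, 228], [0, 206, 227], [1, 208, 229], [0, 205, 229], [1, 208, 230], [1, 205, 231], [1, 209, 228], [0, 203, 227], [0, 203, 226], [0, 202, 228], [0, 206, 228], [0, 203, 229], [1, 208, 228], [1, 207, 227], [0, 210, 226], [1, 209, 227], [0, 210, 225], [1, 204, 229], [0, 210, 226], [1, 210, 226], [1, 211, 221], [0, 206, 225], [1, 210, 225], [1, 207, 225], [0, 208, 221], [178, 197, 101], [80, 27, 28], [0, 0, 21], [126, 49, 26], [113, 66, 31]]
```

View pics/wrist7.png

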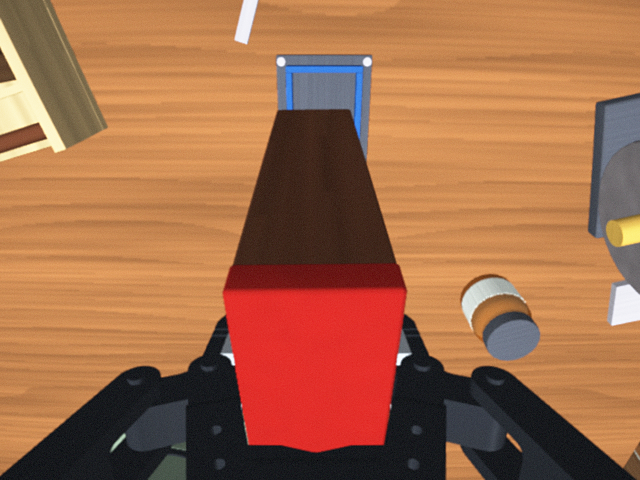

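```bash
cat > pn.py <<'E'
from go import *
def pn(uv,c):
    T=np.array(c['pose'])
    ob=np.array([[45,22,170],[45,-22,170],[45,-22,0],[45,22,0]],float)/1000
    ok,r,t=cv2.solvePnP(ob,np.array(uv,float),K(c),np.array(c['dist'],float))
    A=T[:3,:3]@cv2.Rodrigues(r)[0]; p=T[:3,:3]@t[:,0]+T[:3,3]
    print('base',np.round(p,4),'up',np.round(A[:,2],3),'x',np.round(A[:,0],3),'top',np.round(p+.17*A[:,2],4))
    print('cradle inner px',np.round(proj(c,[[.537+a,-.2275+b,.022] for a,b in ((.061,.037),(.061,-.037))])).tolist())
E
python3 -c "
from pn import *
st(); pn([[224,290],[405,290],[351,110],[277,110]],calibration('wrist'))"
```

```text
t 10.95 P [ 0.5339 -0.2179  0.3319] rpy [3.139 0.159 0.01 ] rack [-168.6 -341.6  331.9] F [-0.8 -0.8 -5.2] w 0.0431 ff 82.8 q [ 0.62  0.49 -0.55  1.49  0.28  1.39 -1.52]
base [ 0.5426 -0.2173  0.1879] up [-0.07  -0.001  0.998] x [0.997 0.008 0.07 ] top [ 0.5306 -0.2175  0.3575]
cradle inner px [[287.0, 66.0], [364.0, 67.0]]
```

```bash
python3 -m inch '[[0.001,0.005,0,0,-0.025,0,1],[0.001,0.005,0,0,-0.025,0,1],[0.004,0,0.02,0,0,0,1],[0.006,0,0.029,0,0,0,1],[0.006,0,0.029,0,0,0,1]]' && python3 -m inch '[[0.006,0,0.029,0,0,0,1],[0.004,0,0.02,0,0,0,1],[0,0,0,0,0,0,1],[0,0,0,0,0,0,1]]' && python3 -c "
from go import *
s=st(); save('wrist8.png',grab_frame('wrist'))"
```

```text
clock: 11.45
position: [0.5356, -0.2284, 0.2513]
tool_rot: [3.138, 0.208, 0.01]
force: [0.5, -0.2, -5.3]
grip_width: 0.0435
finger_force: 83.0
clock: 11.85
position: [0.5353, -0.2286, 0.2026]
tool_rot: [3.139, 0.209, 0.01]
force: [0.6, -0.6, -4.6]
grip_width: 0.043
finger_force: 82.7
t 11.85 P [ 0.5353 -0.2286  0.2026] rpy [3.139 0.209 0.01 ] rack [-169.9 -352.3  202.6] F [ 0.6 -0.6 -4.6] w 0.043 ff 82.7 q [ 0.6   0.65 -0.51  1.59  0.36  1.21 -1.58]
```

View pics/wrist8.png

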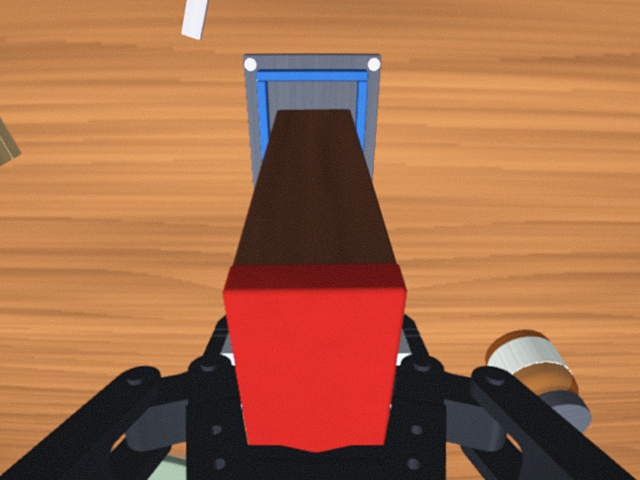

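```bash
python3 -c "
from pn import *
st(); pn([[224,290],[405,290],[351,110],[277,110]],calibration('wrist'))"
```

```text
t 11.9 P [ 0.5356 -0.2287  0.2031] rpy [3.138 0.208 0.01 ] rack [-169.6 -352.5  203.1] F [ 0.5 -1.1 -4.4] w 0.0435 ff 82.7 q [ 0.6   0.65 -0.51  1.59  0.36  1.21 -1.58]
base [ 0.5372 -0.2281  0.0588] up [-0.022 -0.001  1.   ] x [1.    0.007 0.022] top [ 0.5336 -0.2283  0.2287]
cradle inner px [[258.0, 72.0], [370.0, 73.0]]
```

```bash
python3 -m inch '[[0.003,0,0.015,0,0,0,1],[0.003,0,0.015,0,0,0,1],[0.002,0,0.01,0,0,0,1],[0.001,0,0.004,0,0,0,1],[0,0,0,0,0,0,1]]' && python3 -m inch '[[0.0005,0,0.002,0,0,0,1],[0,0,0,0,0,0,1]]' && python3 -m inch '[[0.0005,0,0.002,0,0,0,1],[0,0,0,0,0,0,1]]'
```

```text
clock: 12.4
position: [0.5345, -0.2287, 0.1561]
tool_rot: [3.139, 0.21, 0.01]
force: [-0.1, 0.6, -4.7]
grip_width: 0.0434
finger_force: 83.1
clock: 12.6
position: [0.5349, -0.2288, 0.155]
tool_rot: [3.139, 0.209, 0.01]
force: [0.1, 0.3, -3.4]
grip_width: 0.0429
finger_force: 83.1
clock: 12.8
position: [0.5353, -0.2289, 0.1532]
tool_rot: [3.138, 0.208, 0.01]
force: [0.7, -0.1, 2.0]
grip_width: 0.0428
finger_force: 83.6
```

```bash
python3 -m inch '[[0,0,0.001,0,0,0,1],[0,0,0,0,0,0,1]]' 20 && python3 -m inch '[[0,0,0,0,0,0,0.4],[0,0,0,0,0,0,0.35],[0,0,0,0,0,0,0.2],[0,0,0,0,0,0,0],[0,0,0,0,0,0,0]]' && python3 -c "
from go import *
s=st(); save('wrist9.png',grab_frame('wrist'))
im=cv2.imread('pics/wrist9.png')[...,::-1]; q=cv2.cvtColor(np.ascontiguousarray(im),cv2.COLOR_RGB2HSV)
red=((q[...,0]<8)|(q[...,0]>172))&(q[...,1]>150)&(q[...,2]>185)
m=cv2.morphologyEx(red.astype(np.uint8),cv2.MORPH_OPEN,np.ones((5,5)))
cs=max(cv2.findContours(m,0,1)[0],key=cv2.contourArea); print(cv2.approxPolyDP(cs,6,True)[:,0].tolist())"
```

```text
clock: 13.0
position: [0.5355, -0.2288, 0.1531]
tool_rot: [3.138, 0.207, 0.01]
force: [1.7, 1.2, 14.2]
grip_width: 0.0431
finger_force: 85.1
clock: 13.5
position: [0.5346, -0.2289, 0.1517]
tool_rot: [3.139, 0.209, 0.01]
force: [0.3, -0.4, -0.5]
grip_width: 0.0855
finger_force: 0.0
t 13.5 P [ 0.5346 -0.2289  0.1517] rpy [3.139 0.209 0.01 ] rack [-170.6 -352.5  151.7] F [ 0.3 -0.4 -0.5] w 0.0855 ff 0.0 q [ 0.59  0.71 -0.49  1.63  0.39  1.12 -1.61]
[[402, 273], [218, 275], [246, 443], [319, 451], [382, 442]]
```

```bash
python3 -m inch '[[-0.002,0,-0.01,0,0,0,0],[-0.004,0,-0.02,0,0,0,0],[-0.006,0,-0.029,0,0,0,0],[-0.006,0,-0.029,0,0,0,0],[-0.006,0,-0.029,0,0,0,0]]' && python3 -m inch '[[-0.03,0,-0.03,0,0.05,0,0],[-0.04,0,-0.02,0,0.05,0,0],[-0.04,0,-0.02,0,0.05,0,0],[-0.04,0,-0.01,0,0.05,0,0],[0,0,0,0,0,0,0]]'
python3 - <<'E'
from go import *
s=st(); A=[]
for n in ('scene','top','wrist'): 
    im=grab_frame(n); save(n+'10.png',im); A.append(im)
for l in ('mallet','gouge','wax_jar'):
    d=landmark_of(l,'top')
    if d: print(l,np.round(onz(calibration('top'),d[0]['xy'],0),3))
a=A[1][120:330,120:400]; w=A[2]
o=np.hstack([cv2.resize(a,(480,360)),cv2.resize(w,(320,360))]); save('m10.png',o)
E
```

```text
clock: 14.05
position: [0.5354, -0.2284, 0.2732]
tool_rot: [3.139, 0.209, 0.01]
force: [-0.5, -0.1, 1.2]
grip_width: 0.0855
finger_force: 0.0
clock: 14.55
position: [0.3953, -0.2305, 0.3725]
tool_rot: [3.134, 0.006, 0.006]
force: [1.4, -0.7, 0.4]
grip_width: 0.0853
finger_force: 0.0
t 14.55 P [ 0.3953 -0.2305  0.3725] rpy [3.134 0.006 0.006] rack [-306.  -319.3  372.5] F [ 1.4 -0.7  0.4] w 0.0853 ff 0.0 q [ 0.91  0.16 -0.59  1.82  0.11  1.19 -1.28]
mallet [0.439 0.442 0.   ]
gouge [ 0.723 -0.183  0.   ]
wax_jar [ 0.313 -0.444  0.   ]
```

View pics/m10.png

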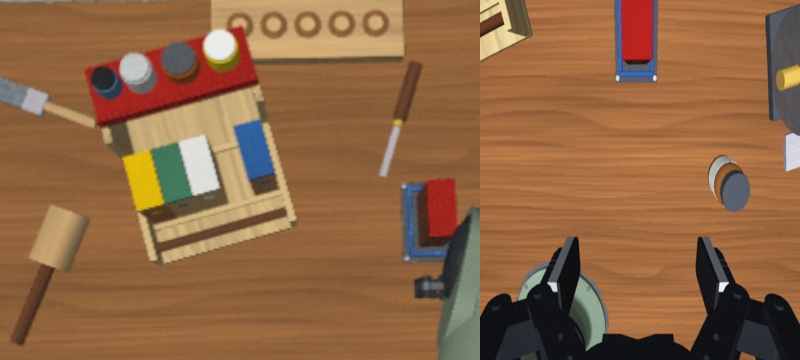

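Run:
```python
from fit import *
for n,box in (('wrist',(200,0,440,200)),('top',(340,190,420,300))):
    im=grab_frame(n); c=calibration(n); m=hue(im,0,6,box,v=170)|hue(im,174,180,box,v=170)
    nn,l,st,ce=cv2.connectedComponentsWithStats(m.astype(np.uint8)); i=1+st[1:,4].argmax()
    W=np.array([onz(c,p,.178)[:2] for p in np.argwhere(l==i)[:,::-1]])*1000; print(n,cv2.minAreaRect(W.astype(np.float32)))
```

```text
wrist ((519.8526611328125, -228.51319885253906), (51.993316650390625, 43.304874420166016), 0.7352735996246338)
top ((541.2030029296875, -209.01998901367188), (2.74625563621521, 0.0), 177.95513916015625)
```

```bash
python3 -c "
from workcell import bot
print(bot.job_done())"
```

```text
the job is handed in; nothing more can be done
None
```

The walnut blank now stands upright in the blue-rimmed cradle. The other four blanks are still standing in the rack, and the mallet, gouge and wax jar look unmoved in the final pictures. I handed the job in at about 15 s of the 59 s, with the gripper open and clear of everything.

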